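# Sieve the nuts out of the returned hubs

## Task

Pick up the steel hand sieve by its handle and tilt it slotted end down over the deep blue bin, so that all three nuts drop through the slots into the bin while both flanged hubs stay in the sieve. Then, over the shallow blue tray, tip it the other way so that both hubs slide out of its open end into the tray, and finally set the empty sieve back down level on the bench mat and let go. Leave the other things on the bench where they are.

Things in the scene. Friction and masses are not known exactly. Their poses are not given: they have to be found in the camera images.
- sieve: the loose hand sieve, sheet steel, 230 mm (its x) x 162 mm (its y), side walls 34 mm high, 0.38 kg empty, about 0.74 kg loaded. Origin: centre of its underside, z up, at height 0 when it stands on the mat. Polished: nuts and hubs in it start to slide at a tilt of about 18 to 25 degrees and slide freely from 35 degrees on
- sieve_grip (a point): the point to grip: middle of the sieve's flat crossbar handle, 80 mm above its origin. The bar spans the sieve along its y: 10 mm thick (x), 170 mm long (y), 30 mm tall (64 to 94 mm above the origin), on two 22 mm wide uprights at y = +-83 mm. Fingers close along the sieve's x; a grip of 30 N or more holds the loaded sieve without turning. Axes as the sieve's
- sieve_mouth (a point): the open end of the sieve (no wall or lip): middle of the floor's -x edge, at x = -115 mm, z = 10 mm in the sieve's frame. From here to x = +10 mm the floor is a closed plate
- sieve_slots (a point): the middle of the slotted end of the sieve's floor, at x = +61 mm, z = 10 mm in the sieve's frame: from x = +10 to +112 mm the floor is open, with four 4 mm bars along x and 28 mm clear gaps; the +x end is closed by a wall 34 mm high
- deep_bin: the deep blue plastic bin, fixed: 200 x 200 mm outside, walls 4 mm thick and 90 mm high, the one on its -x side 70 mm. Open on top. Origin: centre of its underside, z up, on the mat. It may be on the left or on the right
- shallow_tray: the shallow blue plastic tray, fixed: 250 (its x) x 210 mm (its y) outside, walls 4 mm thick and 45 mm high all round. Open on top. Origin: centre of its underside, z up, on the mat. On the other side from the deep bin
- hub0: one of two identical aluminium flanged hubs: flat flange 70 mm diameter, 10 mm thick, with a boss 34 mm diameter, 28 mm total height, about 140 g. Origin: centre of the flange's underside. Starts on the plain plate of the sieve, towards the open mouth, flange down
- hub1: one of two identical aluminium flanged hubs: flat flange 70 mm diameter, 10 mm thick, with a boss 34 mm diameter, 28 mm total height, about 140 g. Origin: centre of the flange's underside. Starts on the plain plate of the sieve, towards the open mouth, flange down
- nut0: one of three identical steel hex nuts (22 mm across the flats, 25.4 mm across the corners, 13 mm thick, about 26 g). Origin: centre of its underside. Starts on the plain plate of the sieve, towards the slots
- nut1: one of three identical steel hex nuts (22 mm across the flats, 25.4 mm across the corners, 13 mm thick, about 26 g). Origin: centre of its underside. Starts on the plain plate of the sieve, towards the slots
- nut2: one of three identical steel hex nuts (22 mm across the flats, 25.4 mm across the corners, 13 mm thick, about 26 g). Origin: centre of its underside. Starts on the plain plate of the sieve, towards the slots
- screwdriver: bystander, loose, to be left alone: a screwdriver lying down, 190 mm long. Origin: centre of its underside
- marker: bystander, loose, to be left alone: a black marker pen lying down, 146 mm long, 16 mm thick. Origin: centre of its underside
- switch_pod: bystander, loose, to be left alone: a flat black plastic switch pod, 50 x 95 x 27 mm. Origin: centre of its underside
- glue_bottle: bystander, loose, to be left alone: a small white bottle with a cap, 48 mm diameter, 120 mm tall. Origin: centre of its underside
- tape_roll: bystander, loose, to be left alone: a roll of tape lying flat, 90 mm diameter, 24 mm high. Origin: centre of its underside
- green_pot: bystander, loose, to be left alone: a lidded round green plastic pot, 72 mm diameter, 60 mm tall. Origin: centre of its underside
There are look-alikes about, which are no part of the job. What is shaped like the hub0 but pink or purple is not meant. What is shaped like the hub1 but green is not meant.

How it is judged:
On the way, in this order (a step that is already met when the one before it is completed fails the run):
1. all three nuts are in the deep bin while both hubs are still in the lifted sieve (x of nut0 in the frame of deep_bin between -0.1 and 0.1 m and y of nut0 in the frame of deep_bin between -0.1 and 0.1 m and z of nut0 in the frame of deep_bin between -0.01 and 0.065 m and x of nut1 in the frame of deep_bin between -0.1 and 0.1 m and y of nut1 in the frame of deep_bin between -0.1 and 0.1 m and z of nut1 in the frame of deep_bin between -0.01 and 0.065 m and x of nut2 in the frame of deep_bin between -0.1 and 0.1 m and y of nut2 in the frame of deep_bin between -0.1 and 0.1 m and z of nut2 in the frame of deep_bin between -0.01 and 0.065 m and x of hub0 in the frame of sieve between -0.125 and 0.125 m and y of hub0 in the frame of sieve between -0.081 and 0.081 m and z of hub0 in the frame of sieve between -0.01 and 0.05 m and x of hub1 in the frame of sieve between -0.125 and 0.125 m and y of hub1 in the frame of sieve between -0.081 and 0.081 m and z of hub1 in the frame of sieve between -0.01 and 0.05 m and height (world z) of sieve above 0.04 m), for 0.2 s.
2. both hubs are in the shallow tray, the sieve still lifted (x of nut0 in the frame of deep_bin between -0.1 and 0.1 m and y of nut0 in the frame of deep_bin between -0.1 and 0.1 m and z of nut0 in the frame of deep_bin between -0.01 and 0.065 m and x of nut1 in the frame of deep_bin between -0.1 and 0.1 m and y of nut1 in the frame of deep_bin between -0.1 and 0.1 m and z of nut1 in the frame of deep_bin between -0.01 and 0.065 m and x of nut2 in the frame of deep_bin between -0.1 and 0.1 m and y of nut2 in the frame of deep_bin between -0.1 and 0.1 m and z of nut2 in the frame of deep_bin between -0.01 and 0.065 m and x of hub0 in the frame of shallow_tray between -0.125 and 0.125 m and y of hub0 in the frame of shallow_tray between -0.105 and 0.105 m and z of hub0 in the frame of shallow_tray between -0.01 and 0.05 m and x of hub1 in the frame of shallow_tray between -0.125 and 0.125 m and y of hub1 in the frame of shallow_tray between -0.105 and 0.105 m and z of hub1 in the frame of shallow_tray between -0.01 and 0.05 m and height (world z) of sieve above 0.04 m), for 0.2 s.
At the end, for the whole second after the job is handed in: All three nuts lie inside the deep bin (below 65 mm over its underside), both hubs lie inside the shallow tray (below 50 mm), the sieve stands on the mat (underside within 8 mm of it) and level to 3.4 degrees, and all are at rest (below 0.03 m/s) (x of nut0 in the frame of deep_bin between -0.1 and 0.1 m and y of nut0 in the frame of deep_bin between -0.1 and 0.1 m and z of nut0 in the frame of deep_bin between -0.01 and 0.065 m and x of nut1 in the frame of deep_bin between -0.1 and 0.1 m and y of nut1 in the frame of deep_bin between -0.1 and 0.1 m and z of nut1 in the frame of deep_bin between -0.01 and 0.065 m and x of nut2 in the frame of deep_bin between -0.1 and 0.1 m and y of nut2 in the frame of deep_bin between -0.1 and 0.1 m and z of nut2 in the frame of deep_bin between -0.01 and 0.065 m and x of hub0 in the frame of shallow_tray between -0.125 and 0.125 m and y of hub0 in the frame of shallow_tray between -0.105 and 0.105 m and z of hub0 in the frame of shallow_tray between -0.01 and 0.05 m and x of hub1 in the frame of shallow_tray between -0.125 and 0.125 m and y of hub1 in the frame of shallow_tray between -0.105 and 0.105 m and z of hub1 in the frame of shallow_tray between -0.01 and 0.05 m and linear speed of each of nut0, nut1, nut2, hub0, hub1, sieve below 0.03 m/s and height (world z) of sieve below 0.008 m and angle between sieve's own z axis and vertical below 0.06 rad); the robot touches nothing.
It fails at once if a bystander is moved by more than 40 mm (distance of any of screwdriver, marker, switch_pod, glue_bottle, tape_roll, green_pot from where it was at the start of the episode above 0.04 m).
It also fails if it takes over 66 s, if anything falls off the work surface, if the arm or the gripper's body presses on something with over 40 N, if the wrist force passes 120 N, or if a joint passes its speed limit or range.

## Robot

A 6-joint arm with a two-finger parallel gripper is mounted at the origin on the work surface. World frame = base frame: x ahead of the robot, y to its left, z up, the work surface at z = 0. Lengths are in m, angles in rad, forces in N, time in s.
With the tool pointing down it reaches from about 0.3 to 0.75 m from the base axis. Payload 8.5 kg.
Tool frame: the origin (TCP) lies midway between the tips of the shut fingers; the grasp point (between the pads) lies 19 mm behind it (env.grip_point_offset is the distance from the TCP to the grasp point, in m); z points along the fingers, y is the line along which they close (so a half turn about z gives the same grasp; the last joint's range is limited). The gripper opens to 88 mm and grips with 3 to 60 N. Pads are 18 mm wide; open, the fingers measure 123 mm over their backs; the gripper's body (75 mm by 187 mm) begins 45 mm behind the grasp point.
Start: joints at [-1.34, 0.381, 1.297, -0, 1.464, -0.215], TCP at [0.237, -0.496, 0.239] pointing down, gripper open.
Joint ranges: [-3.11, 3.11], [-0.89, 2.33], [0.22, 2.48], [-1.42, 4.56], [0.17, 2.85], [-2.88, 2.88]. Speed limits (rad/s): [2.39, 2.39, 3.14, 3.14, 3.14, 3.14].

## Interface

Orientations are given as a rotation vector (axis times angle).
In Python, from rig import env gives the robot as it stands.
- The arm moves only by the shell command python3 -m crank 'ROWS' [FORCE]. ROWS is JSON, a list of rows, each a list of 3 entries, a list of its own where there are three numbers: the shift along the tool's x, y, z as a fraction of full scale, then the turn about the tool's z as a fraction of full scale, then the opening, from 0 (shut) to 1 (fully open). A call has 1 to 5 rows; each row shifts and turns the commanded pose from where the row before left it, along the tool's axes as they then stand; what a row does not reach is not made up. Full scale, the value 1, is 0.2 m for a shift and 90 degrees for a turn. A row lasts 1/10 s, in which the tool goes at most 50 mm and 8.59 degrees, less where a joint would pass 70% of its speed; a pose out of reach is approached as far as the arm can. A call with a number of a shift or a turn outside -1 to 1 is refused whole. A call with a gripper value outside its range is refused whole. The fingers move at their own pace and stop on an object; FORCE is the grip in N (left out, the last holds). Time passes only in rows, so rows that do not move let the fingers close. It gives the time, the measured TCP pose, the force, the opening and the grip force at its end, in the units of the state.
- env.observe(): the state, without advancing time (a new reading comes with each control period).
- env.grab_frame(name): name is "scene" or "top"; returns a dict with "img" (420x560x3 uint8, blue, green, red), "camera_matrix" (3x3 intrinsics, pixels), "pose" (4x4, takes a point from camera to world coordinates). Camera axes: x right, y up, looking along -z (the intrinsics and any distortion apply to the point x, -y, -z); pixel columns grow to the right and rows downward; lengths in m; the calibration is good to about 2 mm. A picture is of the moment at which its call begins. There is no depth.
- env.hand_in(): hands the job in; it is judged then, once.
Trained networks look in the newest picture that a camera, given by its name, has taken for a name from the list of things; names that differ only in an ending like _2 or _b are one class to them, and where a whole thing is asked for, a point or a joint stands for the part that bears it (a point fixed in the world has none). Each returns a list of dicts, best first, with "conf" (0 to 1); they miss things now and then, are a little off and sometimes report something else, mostly with a low value. They report only what shows in the picture. A call takes as long as a camera call. They do not tell look-alikes from the thing itself.
- env.boxes_of(camera, name): "at" ([column, row] in pixels, amid what is visible of it).
- env.cut_out(camera, name): "pixels" (420x560 bool, what is visible of it) and "at" ([column, row] in pixels, amid what is visible of it).
- env.tip_of(camera, name): "at" ([column, row] in pixels: a listed point, or the origin of a listed thing).
The state is a dict: "clock": time; "joint_pos": joint angles; "joint_vel": joint speeds; "joint_efforts": joint torques, N m; "tool_pos": TCP position; "ee_rot": TCP orientation; "force": force on the tool from outside, world axes, zero at the start; "wrist_torque": the same for the moment, N m; "gripper_width": opening from 0.0 (shut) to 1.0 (fully open); "gripper_force": force on a finger pad.
Only numpy, scipy, OpenCV 4.12 (cv2) and the standard library are available. Lean on these libraries where they do the work, as an engineer would, in place of code of your own. Each camera call takes 0.05 s, during which the arm holds its last target. There are 200 camera calls.

## Working session

There is one attempt and no reset: what is moved stays moved. The work goes in short steps, Python scripts to look and compute and a shell command to move; the robot and the scene stay as the last step left them, time stands still between calls to the robot, and variables do not carry over. Pictures are saved under pics/ and viewed, at most 11 in all, crops included, and the job is handed in when it is done.

```bash
ls; mkdir -p pics
cat > look.py <<'E'
from rig import env
import cv2,numpy as np,sys
def ray(f,uv):
    K,P=f["camera_matrix"],f["pose"]
    p=cv2.undistortPoints(np.array([[uv]],float),K,None)[0,0]
    return P[:3,3],P[:3,:3]@np.array([p[0],-p[1],-1])
def at(f,uv,z):
    o,d=ray(f,uv); return o+d*(z-o[2])/d[2]
E
python3 - <<'E'
from look import *
s=env.observe();print({k:np.round(v,3) for k,v in s.items()}, env.grip_point_offset)
H=dict(sieve_grip=.08,sieve_mouth=.01,sieve_slots=.01,sieve=0,deep_bin=0,shallow_tray=0,hub0=.01,nut0=.01,screwdriver=0,marker=0,switch_pod=0,glue_bottle=0,tape_roll=0,green_pot=0)
for c in("top","scene"):
    f=env.grab_frame(c);cv2.imwrite(f"pics/{c}0.png",f["img"])
    print(c,np.round(f["pose"],2).tolist(),[k for k in f])
    for n,z in H.items():
        for d in env.tip_of(c,n)[:3]:
            if d["conf"]>.3: print(n,round(d["conf"],2),np.round(d["at"]),np.round(at(f,d["at"],z),3))
E
```

```text
pics
{'clock': np.float64(0.0), 'joint_pos': array([-1.34 ,  0.381,  1.298, -0.   ,  1.464, -0.215]), 'joint_vel': array([ 0.   ,  0.   , -0.   , -0.001,  0.   ,  0.001]), 'joint_efforts': array([ 1.0000e-03, -4.3793e+01, -2.2456e+01,  7.1000e-02,  3.5000e-02,
       -0.0000e+00]), 'tool_pos': array([ 0.237, -0.496,  0.238]), 'ee_rot': array([-3.062, -0.694,  0.   ]), 'force': array([-0.491,  0.159,  0.292]), 'wrist_torque': array([-0.024,  0.008,  0.056]), 'gripper_force': np.float64(0.0), 'gripper_width': np.float64(0.996)} 0.0187
top [[0.03, 1.0, -0.04, 0.43], [-1.0, 0.03, -0.01, -0.01], [-0.01, 0.04, 1.0, 1.22], [0.0, 0.0, 0.0, 1.0]] ['img', 'camera_matrix', 'pose']
sieve_grip 0.72 [345. 132.] [ 0.712 -0.192  0.08 ]
sieve_mouth 0.57 [287. 261.] [ 0.337 -0.037  0.01 ]
sieve_slots 0.78 [284. 202.] [ 0.512 -0.023  0.01 ]
sieve 0.56 [283. 220.] [ 0.457 -0.022  0.   ]
deep_bin 0.6 [380. 188.] [ 0.563 -0.314  0.   ]
shallow_tray 0.61 [289. 221.] [ 0.457 -0.04   0.   ]
shallow_tray 0.58 [167. 196.] [0.524 0.335 0.   ]
hub0 0.85 [342. 288.] [ 0.26  -0.201  0.01 ]
hub0 0.81 [228. 250.] [0
[... 1170 characters left out ...]
0.   ]
shallow_tray 0.38 [292. 377.] [0.73  0.247 0.   ]
hub0 0.71 [326. 214.] [ 0.379 -0.     0.01 ]
hub0 0.7 [374. 242.] [0.365 0.144 0.01 ]
hub0 0.67 [302. 197.] [ 0.38  -0.082  0.01 ]
nut0 0.54 [288. 207.] [ 0.43  -0.083  0.01 ]
nut0 0.52 [303. 222.] [ 0.44  -0.018  0.01 ]
nut0 0.38 [314. 226.] [0.43  0.008 0.01 ]
screwdriver 0.74 [234. 315.] [0.724 0.062 0.   ]
marker 0.94 [485. 273.] [0.249 0.37  0.   ]
marker 0.63 [292. 379.] [0.734 0.251 0.   ]
marker 0.43 [317. 224.] [0.414 0.003 0.   ]
switch_pod 0.57 [196. 267.] [ 0.709 -0.097  0.   ]
glue_bottle 0.88 [270. 142.] [ 0.282 -0.319  0.   ]
tape_roll 0.63 [158. 248.] [ 0.74  -0.209  0.   ]
green_pot 0.83 [289. 382.] [0.741 0.249 0.   ]
```

```bash
python3 -m crank --help | head -40
```

```text
invalid input: not JSON, or not a number
```

View pics/top0.png

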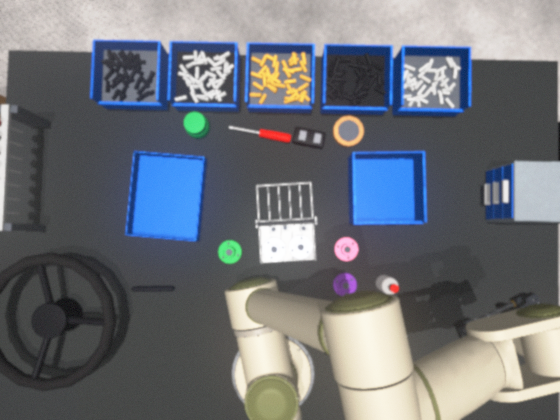

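View pics/scene0.png

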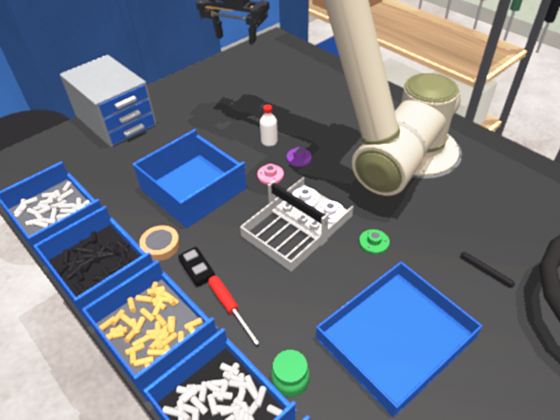

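```bash
python3 -m crank '[[[0,0,-0.25],0,1],[[0,0,-0.25],0,1],[[0,0.25,0],0,1],[[0,0.25,0],0,1],[[0,0.25,0],0,1]]'; python3 -m crank '[[[0,0.25,0],0,1],[[0,0.25,0],0,1],[[0,0.25,0],0,1],[[0,0.25,0],0,1],[[0,0.25,0],0,1]]'; python3 -m crank '[[[0,0.25,0],0,1],[[0,0.25,0],0,1],[[0,0.25,0],0,1],[[0,0.25,0],0,1],[[0,0.25,0],0,1]]'; python3 -c "
from rig import env;print(env.observe()['joint_pos'])"
```

```text
clock: 2.0
tool_pos: [0.3024, -0.6327, 0.3395]
ee_rot: [3.063, 0.694, 0.0]
force: [0.2, 0.3, 0.5]
gripper_width: 0.998
gripper_force: 0.0
clock: 2.5
tool_pos: [0.3496, -0.7323, 0.2741]
ee_rot: [2.983, 0.676, 0.029]
force: [0.6, 0.2, -0.6]
gripper_width: 0.997
gripper_force: 0.0
clock: 3.0
tool_pos: [0.3745, -0.7841, 0.2238]
ee_rot: [2.858, 0.648, 0.07]
force: [0.5, -0.1, -0.5]
gripper_width: 0.999
gripper_force: 0.0
[-1.26986248  0.96937911  0.22263368  0.0314491   1.73570401 -0.13639746]
```

```bash
cat > st.py <<'E'
from rig import env
import numpy as np
from scipy.spatial.transform import Rotation as Ro
s=env.observe();R=Ro.from_rotvec(s['ee_rot']).as_matrix();z=R[:,2]
print('t',s['clock'],'tcp',np.round(s['tool_pos'],3),'grasp',np.round(np.array(s['tool_pos'])-z*.0187,3),'tilt',np.round(np.degrees(np.arccos(-z[2])),1),'az',np.round(np.degrees(np.arctan2(z[1],z[0])),1),'q',np.round(s['joint_pos'],2),'w',round(float(s['gripper_width']),3))
print('x',np.round(R[:,0],2),'y',np.round(R[:,1],2),'z',np.round(z,2),'F',np.round(s['force'],1))
E
python3 -m crank '[[[-0.1,0,-0.25],0,1],[[-0.1,0,-0.25],0,1],[[-0.1,0,-0.25],0,1],[[-0.1,0,-0.25],0,1],[[-0.1,0,-0.25],0,1]]'>/dev/null; python3 st.py;python3 -m crank '[[[-0.1,0.15,-0.25],0,1],[[-0.1,0.15,-0.25],0,1],[[-0.1,0.15,-0.25],0,1],[[-0.1,0.15,-0.25],0,1],[[-0.1,0.15,-0.25],0,1]]'>/dev/null; python3 st.py
```

```text
t 3.5 tcp [ 0.248 -0.727  0.419] grasp [ 0.246 -0.722  0.437] tilt 14.6 az -65.1 q [-1.42  0.71  0.22  0.08  1.96 -0.26] w 1.0
x [ 0.9   0.43 -0.  ] y [ 0.42 -0.87  0.25] z [ 0.11 -0.23 -0.97] F [ 0.5 -0.6 -0.5]
t 4.0 tcp [ 0.167 -0.684  0.527] grasp [ 0.165 -0.678  0.545] tilt 20.7 az -67.6 q [-1.54  0.56  0.22  0.14  2.02 -0.33] w 0.998
x [ 0.9   0.43 -0.02] y [ 0.4  -0.84  0.35] z [ 0.13 -0.33 -0.94] F [ 0.3 -0.  -0.2]
```

```bash
python3 -m crank '[[[-0.12,0.22,0],0,1],[[-0.12,0.22,0],0,1],[[-0.12,0.22,0],0,1],[[-0.12,0.22,0],0,1],[[-0.12,0.22,0],0,1]]'>/dev/null; python3 st.py;python3 -m crank '[[[-0.08,0.15,-0.2],0,1],[[-0.08,0.15,-0.2],0,1],[[-0.08,0.15,-0.2],0,1],[[-0.08,0.15,-0.2],0,1],[[-0.08,0.15,-0.2],0,1]]'>/dev/null; python3 st.py
```

```text
t 4.5 tcp [ 0.123 -0.774  0.482] grasp [ 0.12  -0.766  0.499] tilt 27.5 az -70.3 q [-1.62  0.65  0.22  0.18  1.82 -0.4 ] w 0.999
x [ 0.91  0.41 -0.04] y [ 0.39 -0.8   0.46] z [ 0.16 -0.44 -0.89] F [ 0.7 -0.2  0.3]
t 5.0 tcp [ 0.068 -0.703  0.596] grasp [ 0.065 -0.693  0.612] tilt 33.9 az -72.6 q [-1.73  0.49  0.22  0.27  1.88 -0.44] w 0.998
x [ 0.91  0.4  -0.07] y [ 0.37 -0.75  0.55] z [ 0.17 -0.53 -0.83] F [ 0.2 -0.1  1. ]
```

```bash
python3 -m crank '[[[-0.25,0,0],0,1],[[-0.25,0,0],0,1],[[-0.25,0,0],0,1],[[-0.25,0,0],0,1],[[-0.25,0,0],0,1]]'>/dev/null; python3 st.py;python3 -m crank '[[[-0.25,0,0],0,1],[[-0.25,0,0],0,1],[[-0.25,0,0],0,1],[[-0.25,0,0],0,1],[[-0.25,0,0],0,1]]'>/dev/null; python3 st.py
```

```text
t 5.5 tcp [-0.151 -0.743  0.55 ] grasp [-0.154 -0.732  0.564] tilt 36.8 az -74.4 q [-2.07  0.58  0.22  0.45  1.82 -0.7 ] w 0.999
x [ 0.92  0.39 -0.09] y [ 0.36 -0.72  0.59] z [ 0.16 -0.58 -0.8 ] F [0.2 0.  0.3]
t 6.0 tcp [-0.335 -0.747  0.489] grasp [-0.338 -0.735  0.503] tilt 41.1 az -78.3 q [-2.3   0.69  0.22  0.57  1.72 -0.91] w 1.002
x [ 0.93  0.35 -0.14] y [ 0.35 -0.68  0.64] z [ 0.13 -0.64 -0.75] F [-0.5 -0.5  0.4]
```

```bash
python3 -m crank '[[[-0.18,-0.15,-0.09],0,1],[[-0.18,-0.15,-0.09],0,1],[[-0.18,-0.15,-0.09],0,1],[[-0.18,-0.15,-0.09],0,1],[[-0.18,-0.15,-0.09],0,1]]'>/dev/null; python3 st.py;python3 -m crank '[[[-0.18,-0.15,-0.09],0,1],[[-0.18,-0.15,-0.09],0,1],[[-0.18,-0.15,-0.09],0,1],[[-0.18,-0.15,-0.09],0,1],[[-0.18,-0.15,-0.09],0,1]]'>/dev/null; python3 st.py
```

```text
t 6.5 tcp [-0.535 -0.618  0.453] grasp [-0.537 -0.606  0.467] tilt 42.5 az -80.3 q [-2.63  0.75  0.22  0.71  1.8  -1.16] w 0.993
x [ 0.93  0.33 -0.16] y [ 0.35 -0.67  0.66] z [ 0.11 -0.67 -0.74] F [ 0.5 -0.7 -1.1]
t 7.0 tcp [-0.686 -0.474  0.395] grasp [-0.687 -0.461  0.409] tilt 44.8 az -84.7 q [-2.89  0.84  0.22  0.8   1.83 -1.39] w 0.999
x [ 0.94  0.29 -0.2 ] y [ 0.35 -0.65  0.68] z [ 0.07 -0.7  -0.71] F [ 0.  -0.3 -0. ]
```

```bash
python3 -m crank '[[[0,0,0],-0.086,1],[[0,0,0],-0.086,1],[[0,0,0],-0.086,1],[[0,0,0],-0.086,1],[[0,0,0],-0.086,1]]'>/dev/null;python3 -m crank '[[[0,0,0],-0.086,1],[[0,0,0],-0.086,1],[[0,0,0],-0.086,1],[[0,0,0],-0.086,1]]'>/dev/null; python3 st.py; python3 -m crank '[[[0,0.25,0],0,1],[[0,0.25,0],0,1],[[0,0.25,0],0,1],[[0,0.25,0],0,1],[[0,0.25,0],0,1]]'>/dev/null; python3 st.py
```

```text
t 7.9 tcp [-0.685 -0.476  0.396] grasp [-0.686 -0.463  0.409] tilt 44.8 az -84.6 q [-2.89  0.83  0.22  0.8   1.83 -2.61] w 0.997
x [-0.01  0.71 -0.7 ] y [1.   0.05 0.04] z [ 0.07 -0.7  -0.71] F [-0.7 -0.   0.7]
t 8.4 tcp [-0.445 -0.465  0.408] grasp [-0.447 -0.452  0.422] tilt 44.8 az -84.6 q [-2.8   0.32  1.11  0.75  1.5  -2.8 ] w 1.001
x [-0.    0.71 -0.7 ] y [1.   0.05 0.05] z [ 0.07 -0.7  -0.71] F [-0.4 -1.   0.3]
```

```bash
python3 -m crank '[[[0,0.25,0],0,1],[[0,0.25,0],0,1],[[0,0.25,0],0,1],[[0,0.25,0],0,1],[[0,0.25,0],0,1]]'>/dev/null; python3 st.py; python3 -m crank '[[[0,0.25,0],0,1],[[0,0.25,0],0,1],[[0,0.25,0],0,1],[[0,0.25,0],0,1],[[0,0.25,0],0,1]]'>/dev/null; python3 st.py;  python3 -m crank '[[[0.08,0.22,-0.08],0,1],[[0.08,0.22,-0.08],0,1],[[0.08,0.22,-0.08],0,1],[[0.08,0.22,-0.08],0,1],[[0.08,0.22,-0.08],0,1]]'>/dev/null; python3 st.py
```

```text
t 8.9 tcp [-0.196 -0.453  0.42 ] grasp [-0.197 -0.44   0.433] tilt 44.8 az -84.7 q [-2.57 -0.06  1.53  0.7   1.31 -2.66] w 0.997
x [-0.    0.71 -0.7 ] y [1.   0.05 0.05] z [ 0.07 -0.7  -0.71] F [-0.1 -0.9  1.1]
t 9.4 tcp [ 0.048 -0.441  0.432] grasp [ 0.047 -0.428  0.445] tilt 44.9 az -84.7 q [-1.91 -0.23  1.64  0.35  1.03 -2.  ] w 1.005
x [ 0.    0.71 -0.7 ] y [1.   0.05 0.05] z [ 0.07 -0.7  -0.71] F [ 0.1 -0.6 -0.1]
t 9.9 tcp [ 0.234 -0.335  0.44 ] grasp [ 0.233 -0.322  0.454] tilt 44.3 az -84.6 q [-1.09 -0.23  1.61 -0.31  1.05 -1.06] w 1.002
x [-0.    0.72 -0.7 ] y [1.   0.05 0.05] z [ 0.07 -0.7  -0.72] F [-0.3 -0.8 -0. ]
```

```bash
python3 -m crank '[[[0.12,0.17,-0.12],0,1],[[0.12,0.17,-0.12],0,1],[[0.12,0.17,-0.12],0,1],[[0.12,0.17,-0.12],0,1],[[0.15,0.1,-0.15],0,1]]'>/dev/null; python3 st.py; python3 -m crank '[[[0.17,0,-0.17],0,1],[[0.17,0,-0.17],0,1],[[0.17,0,-0.17],0,1],[[0.17,-0.05,-0.17],0,1],[[0.17,-0.1,-0.17],0,1]]'>/dev/null; python3 st.py;  python3 -m crank '[[[0.17,-0.15,-0.17],0,1],[[0.17,-0.15,-0.17],0,1],[[0.17,-0.15,-0.17],0,1],[[0.17,-0.15,-0.17],0,1],[[0.17,-0.15,-0.17],0,1]]'>/dev/null; python3 st.py
```

```text
t 10.4 tcp [ 0.375 -0.157  0.449] grasp [ 0.374 -0.144  0.462] tilt 44.1 az -84.6 q [-0.29 -0.05  1.44 -0.71  1.44 -0.34] w 0.997
x [-0.    0.72 -0.69] y [1.   0.05 0.05] z [ 0.07 -0.69 -0.72] F [ 0.6 -0.4 -1.2]
t 10.9 tcp [0.332 0.08  0.451] grasp [0.331 0.093 0.465] tilt 44.1 az -84.6 q [ 0.38  0.04  1.34 -0.78  1.9   0.14] w 0.999
x [-0.    0.72 -0.69] y [1.   0.05 0.05] z [ 0.07 -0.69 -0.72] F [ 0.6  0.5 -0.2]
t 11.4 tcp [0.189 0.285 0.449] grasp [0.188 0.298 0.463] tilt 44.0 az -84.6 q [ 0.97  0.21  1.15 -0.65  2.31  0.62] w 1.0
x [-0.    0.72 -0.69] y [1.   0.05 0.05] z [ 0.07 -0.69 -0.72] F [2.  0.8 0.9]
```

```bash
python3 -m crank '[[[0.17,-0.17,-0.17],0,1],[[0.17,-0.17,-0.17],0,1],[[0.17,-0.17,-0.17],0,1],[[0.17,-0.12,-0.17],0,1],[[0.17,-0.1,-0.17],0,1]]'>/dev/null; python3 st.py; python3 -m crank '[[[0.17,0,-0.17],0,1],[[0.17,0,-0.17],0,1],[[0.17,0,-0.17],0,1]]'>/dev/null; python3 st.py
```

```text
t 11.9 tcp [0.051 0.491 0.447] grasp [0.05  0.504 0.461] tilt 44.0 az -84.5 q [ 1.34  0.58  0.58 -0.51  2.67  0.93] w 0.998
x [-0.    0.72 -0.69] y [1.   0.05 0.05] z [ 0.07 -0.69 -0.72] F [1.5 0.9 0.9]
t 12.2 tcp [0.031 0.569 0.423] grasp [0.03  0.582 0.436] tilt 45.8 az -86.8 q [ 1.39  0.8   0.23 -0.63  2.84  0.83] w 1.002
x [-0.    0.7  -0.72] y [1.   0.03 0.03] z [ 0.04 -0.72 -0.7 ] F [-0.3 -0.5 -0.9]
```

```bash
python3 -m crank '[[[-0.15,0,-0.17],0,1],[[-0.15,0,-0.17],0,1],[[-0.15,0,-0.17],0,1]]'>/dev/null; python3 st.py; python3 -m crank '[[[-0.15,0,-0.17],0,1],[[-0.15,0,-0.17],0,1],[[-0.15,0,-0.17],0,1]]'>/dev/null; python3 st.py
```

```text
t 12.5 tcp [0.047 0.519 0.5  ] grasp [0.046 0.532 0.513] tilt 42.9 az -82.2 q [ 1.36  0.68  0.22 -0.91  2.85  0.53] w 0.997
x [-0.    0.74 -0.68] y [1.   0.07 0.06] z [ 0.09 -0.67 -0.73] F [0.2 0.1 0.6]
t 12.8 tcp [0.052 0.459 0.57 ] grasp [0.05  0.471 0.583] tilt 42.3 az -78.5 q [ 1.35  0.57  0.22 -1.23  2.85  0.18] w 1.0
x [-0.01  0.75 -0.67] y [0.99 0.09 0.1 ] z [ 0.13 -0.66 -0.74] F [ 0.4  1.  -0. ]
```

```bash
python3 -m crank '[[[0.1,-0.25,0.1],0,1],[[0,-0.25,0],0,1],[[0,-0.25,0],0,1],[[0,-0.25,0],0,1],[[0,-0.2,0],0,1]]'>/dev/null; python3 st.py; python3 -m crank '[[[-0.1,-0.1,-0.2],0,1],[[-0.1,-0.1,-0.2],0,1],[[-0.1,-0.1,-0.2],0,1],[[-0.1,-0.1,-0.2],0,1]]'>/dev/null; python3 st.py
```

```text
t 13.3 tcp [-0.123  0.434  0.52 ] grasp [-0.126  0.446  0.534] tilt 41.6 az -77.1 q [ 1.64  0.49  0.5  -0.36  2.85  1.27] w 1.005
x [-0.01  0.76 -0.66] y [0.99 0.1  0.11] z [ 0.15 -0.65 -0.75] F [-0.5  1.   0.1]
t 13.7 tcp [-0.187  0.398  0.542] grasp [-0.19   0.408  0.557] tilt 36.3 az -75.1 q [ 1.76  0.45  0.48 -0.14  2.85  1.57] w 1.003
x [-0.02  0.81 -0.58] y [0.99 0.11 0.11] z [ 0.15 -0.57 -0.81] F [ 0.1  0.1 -0.2]
```

```bash
python3 -m crank '[[[-0.02,-0.22,0.1],0,1],[[-0.05,-0.23,0.05],0,1],[[-0.05,-0.23,0.03],0,1],[[-0.05,-0.23,0.03],0,1],[[-0.05,-0.23,0.03],0,1]]'>/dev/null; python3 st.py; python3 -m crank '[[[-0.07,-0.23,0.03],0,1],[[-0.07,-0.23,0.03],0,1],[[-0.07,-0.23,0.03],0,1],[[-0.07,-0.23,0.03],0,1],[[-0.07,-0.23,0.03],0,1]]'>/dev/null; python3 st.py
```

```text
t 14.2 tcp [-0.405  0.309  0.504] grasp [-0.407  0.32   0.519] tilt 36.4 az -75.1 q [2.16 0.54 0.43 0.5  2.73 2.49] w 1.0
x [-0.02  0.81 -0.58] y [0.99 0.11 0.11] z [ 0.15 -0.57 -0.81] F [-0.5  0.1  0.8]
t 14.7 tcp [-0.585  0.209  0.447] grasp [-0.588  0.219  0.463] tilt 34.0 az -75.2 q [2.47 0.72 0.22 0.69 2.59 2.88] w 0.999
x [-0.06  0.83 -0.55] y [0.99 0.13 0.09] z [ 0.14 -0.54 -0.83] F [-0.7  0.8 -0.7]
```

```bash
python3 -m crank '[[[0,0,0],-0.09,1],[[0,0,0],-0.09,1],[[0,0,0],-0.09,1],[[0,0,0],-0.09,1]]'>/dev/null; python3 st.py; python3 -m crank '[[[0.1,-0.2,0],0,1],[[0.1,-0.2,0],0,1],[[0.1,-0.2,0],0,1],[[0.1,-0.2,0],0,1],[[0.1,-0.2,0],0,1]]'>/dev/null; python3 st.py
```

```text
t 15.1 tcp [-0.584  0.21   0.448] grasp [-0.586  0.22   0.464] tilt 34.1 az -75.2 q [2.47 0.72 0.22 0.69 2.59 2.31] w 1.006
x [-0.59  0.63 -0.51] y [ 0.8   0.56 -0.23] z [ 0.14 -0.54 -0.83] F [-0.7  0.7 -0.1]
t 15.6 tcp [-0.697  0.118  0.37 ] grasp [-0.698  0.129  0.385] tilt 33.6 az -81.7 q [2.64 0.83 0.22 0.67 2.35 2.41] w 0.995
x [-0.58  0.65 -0.48] y [ 0.81  0.53 -0.27] z [ 0.08 -0.55 -0.83] F [0.3 0.2 0.8]
```

```bash
python3 -m crank '[[[0.04,-0.23,0.03],0,1],[[0.04,-0.23,0.03],0,1],[[0.04,-0.23,0.03],0,1],[[0.04,-0.23,0.03],0,1]]'>/dev/null; python3 st.py
```

```text
t 16.0 tcp [-0.764  0.006  0.331] grasp [-0.765  0.017  0.346] tilt 33.7 az -88.2 q [2.8  0.88 0.22 0.67 2.16 2.52] w 1.001
x [-0.59  0.67 -0.46] y [ 0.81  0.5  -0.31] z [ 0.02 -0.55 -0.83] F [-0.6 -0.  -0.4]
```

```bash
python3 -m crank '[[[0.02,0.22,-0.17],0,1],[[0.02,0.22,-0.17],0,1],[[0.02,0.22,-0.17],0,1],[[0.02,0.22,-0.17],0,1],[[0.02,0.22,-0.17],0,1]]'>/dev/null; python3 st.py; python3 -m crank '[[[0.02,0.22,-0.17],0,1],[[0.02,0.22,-0.17],0,1],[[-0.11,0.23,-0.02],0,1],[[-0.11,0.23,-0.02],0,1],[[-0.11,0.23,-0.02],0,1]]'>/dev/null; python3 st.py; python3 -m crank '[[[-0.11,0.23,-0.02],0,1],[[-0.11,0.23,-0.02],0,1],[[-0.11,0.23,-0.02],0,1],[[-0.11,0.23,-0.02],0,1],[[-0.18,0.18,0.03],0,1]]'>/dev/null; python3 st.py
```

```text
t 16.5 tcp [-0.616  0.203  0.389] grasp [-0.616  0.214  0.405] tilt 33.7 az -88.1 q [2.47 0.68 0.48 0.6  2.3  2.18] w 1.002
x [-0.59  0.67 -0.46] y [ 0.81  0.5  -0.31] z [ 0.02 -0.55 -0.83] F [-0.6  0.1  0.3]
t 17.0 tcp [-0.41   0.31   0.408] grasp [-0.41   0.321  0.424] tilt 33.7 az -88.1 q [2.12 0.45 0.83 0.4  2.35 1.7 ] w 1.002
x [-0.59  0.67 -0.46] y [ 0.81  0.5  -0.31] z [ 0.02 -0.55 -0.83] F [-0.1  1.2  0.2]
t 17.5 tcp [-0.165  0.342  0.404] grasp [-0.165  0.352  0.42 ] tilt 33.7 az -88.2 q [1.68 0.25 1.14 0.06 2.34 1.07] w 0.997
x [-0.59  0.67 -0.46] y [ 0.81  0.5  -0.31] z [ 0.02 -0.56 -0.83] F [0.5 1.  0.4]
```

```bash
python3 -m crank '[[[-0.15,0.2,0],0,1],[[-0.15,0.2,0],0,1],[[-0.15,0.2,0],0,1],[[-0.15,0.2,0],0,1],[[-0.17,0.19,0.03],0,1]]'>/dev/null; python3 -m crank '[[[-0.17,0.19,0.03],0,1],[[0,0,0],0.09,1],[[0,0,0],0.09,1],[[0,0,0],0.09,1],[[0,0,0],0.1,1]]'>/dev/null; python3 st.py
python3 - <<'E'
from look import *
from scipy.optimize import least_squares
F={}
for c in("top","scene"):
    f=env.grab_frame(c);F[c]=f;cv2.imwrite(f"pics/{c}1.png",f["img"])
    for n in("sieve_grip","sieve_mouth","sieve_slots","sieve"):
        for d in env.tip_of(c,n)[:3]:
            z=dict(sieve_grip=.08,sieve=0).get(n,.01)
            if d["conf"]>.3: print(c,n,round(d["conf"],2),np.round(at(f,d["at"],z),3))
    m=env.cut_out(c,"sieve")
    if m: 
        print(c,m[0]["conf"],m[0]["pixels"].sum()); F[c+"m"]=m[0]["pixels"]
np.save("m.npy",F.get("topm"))
f=F["top"]
# mask outline rect of sieve's rim on top view
m=F["topm"].astype(np.uint8)
r=cv2.minAreaRect(cv2.findNonZero(m));b=cv2.boxPoints(r)
print(r);print(np.array([at(f,p,.03) for p in b]).round(3))
cv2.imwrite("pics/crop1.png",cv2.resize(f["img"][140:300,200:440],None,fx=3.3,fy=3.3,interpolation=2))
E
```

```text
t 18.5 tcp [0.132 0.326 0.407] grasp [0.132 0.337 0.423] tilt 33.7 az -88.1 q [ 1.06  0.2   1.2  -0.37  2.22  0.85] w 1.0
x [-0.05  0.83 -0.55] y [ 1.    0.05 -0.01] z [ 0.02 -0.55 -0.83] F [-0.9 -0.2 -0.3]
top sieve_grip 0.71 [ 0.454 -0.031  0.08 ]
top sieve_mouth 0.62 [ 0.335 -0.05   0.01 ]
top sieve_mouth 0.4 [ 0.433 -0.086  0.01 ]
top sieve_slots 0.67 [ 0.51  -0.025  0.01 ]
top sieve 0.61 [ 0.446 -0.021  0.   ]
top 0.87 1644
scene sieve_grip 0.6 [ 0.454 -0.026  0.08 ]
scene sieve_mouth 0.91 [ 0.334 -0.037  0.01 ]
scene sieve_mouth 0.53 [ 0.51  -0.035  0.01 ]
scene sieve_slots 0.72 [ 0.518 -0.022  0.01 ]
scene sieve 0.79 [ 0.441 -0.031  0.   ]
scene 0.72 3417
((285.98504638671875, 222.55050659179688), (78.65632629394531, 60.09995651245117), 88.09085083007812)
[[ 0.562  0.066  0.03 ]
 [ 0.572 -0.112  0.03 ]
 [ 0.34  -0.125  0.03 ]
 [ 0.329  0.052  0.03 ]]
```

View pics/crop1.png

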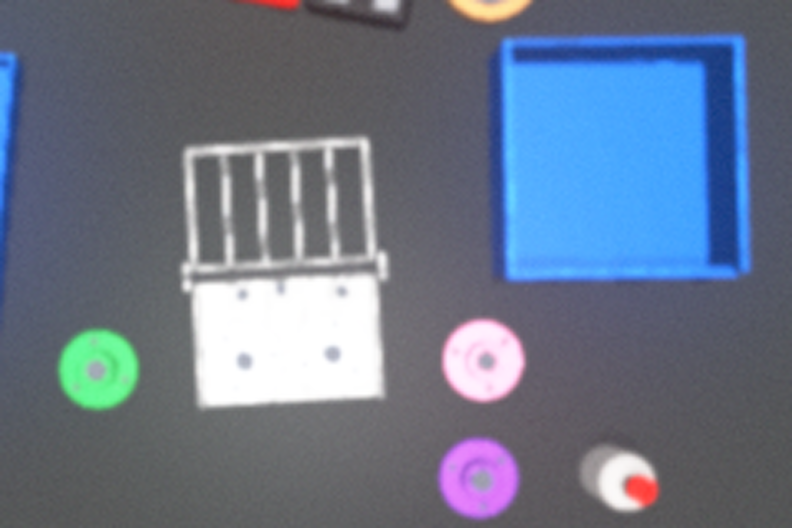

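```bash
python3 -m crank '[[[-0.06,0.14,0.177],-0.017,1],[[-0.06,0.14,0.177],0,1],[[-0.06,0.14,0.177],0,1],[[-0.06,0.14,0.177],0,1],[[-0.06,0.14,0.177],0,1]]'>/dev/null; python3 -m crank '[[[-0.06,0.14,0.177],0,1],[[-0.06,0.14,0.177],0,1],[[-0.06,0.14,0.177],0,1],[[-0.06,0.14,0.177],0,1],[[-0.06,0.14,0.177],0,1]]'>/dev/null; python3 st.py
python3 - <<'E'
from look import *
from scipy.spatial.transform import Rotation as Ro
s=env.observe();R=Ro.from_rotvec(s['ee_rot']).as_matrix()
d=np.array([.454,-.028,.083])+R[:,2]*.0187-s['tool_pos']
print("tool frac",np.round(R.T@d/.2,3))
E
```

```text
t 20.1 tcp [0.428 0.05  0.171] grasp [0.428 0.06  0.186] tilt 33.7 az -88.1 q [ 0.16  0.35  1.7  -0.62  1.24  0.33] w 1.001
x [-0.08  0.83 -0.55] y [ 1.    0.08 -0.03] z [ 0.02 -0.55 -0.83] F [ 0.7  0.8 -0.4]
tool frac [-0.091  0.112  0.676]
```

```bash
python3 -m crank '[[[-0.09,0.112,0.076],0,1],[[0,0,0.2],0,1],[[0,0,0.2],0,1],[[0,0,0.1],0,1],[[0,0,0.1],0,1]]'>/dev/null; python3 -m crank '[[[0,0,0],0,1]]'; python3 st.py
python3 - <<'E'
from look import *
f=env.grab_frame("scene");cv2.imwrite("pics/g.png",cv2.resize(f["img"][120:320,180:440],None,fx=3,fy=3,interpolation=2))
E
```

```text
clock: 20.7
tool_pos: [0.4525, -0.0378, 0.0668]
ee_rot: [1.809, 1.968, -0.581]
force: [0.2, 0.3, 0.4]
gripper_width: 0.999
gripper_force: 0.0
t 20.7 tcp [ 0.452 -0.038  0.067] grasp [ 0.452 -0.027  0.082] tilt 33.7 az -88.5 q [-0.04  0.52  1.83 -0.77  0.91  0.41] w 0.999
x [-0.08  0.83 -0.55] y [ 1.    0.07 -0.03] z [ 0.01 -0.55 -0.83] F [0.2 0.3 0.4]
```

View pics/g.png

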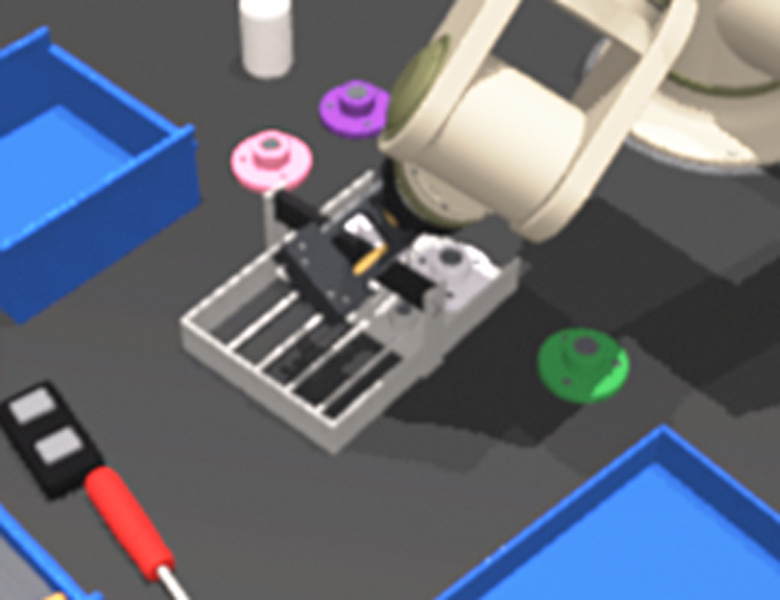

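```bash
python3 -m crank '[[[0,0,0],0,0],[[0,0,0],0,0],[[0,0,0],0,0],[[0,0,0],0,0],[[0,0,0],0,0]]' 55; python3 -m crank '[[[0,0,0],0,0],[[0,0,0],0,0],[[-0.03,0,-0.04],0,0],[[-0.06,0,-0.08],0,0],[[-0.06,0,-0.08],0,0]]' ; python3 st.py
```

```text
clock: 21.25
tool_pos: [0.4533, -0.0367, 0.0685]
ee_rot: [1.807, 1.967, -0.576]
force: [0.3, -0.7, 0.1]
gripper_width: 0.568
gripper_force: 0.0
clock: 21.75
tool_pos: [0.4547, -0.0396, 0.1192]
ee_rot: [1.807, 1.967, -0.577]
force: [-0.8, 0.0, 0.2]
gripper_width: 0.119
gripper_force: 0.0
t 21.75 tcp [ 0.455 -0.04   0.119] grasp [ 0.454 -0.029  0.135] tilt 33.7 az -88.1 q [-0.04  0.43  1.77 -0.71  1.02  0.28] w 0.119
x [-0.08  0.83 -0.55] y [ 1.    0.08 -0.03] z [ 0.02 -0.55 -0.83] F [-0.8  0.   0.2]
```

```bash
python3 -m crank '[[[0,0,0],0,0.45],[[0,0,0],0,0.45],[[0,0,0],0,0.45],[[0,0,0],0,0.45]]'
python3 - <<'E'
from look import *
f=env.grab_frame("scene")
for d in env.tip_of("scene","sieve_grip")[:2]: print(d["conf"],at(f,d["at"],.08))
f=env.grab_frame("top")
for d in env.tip_of("top","sieve_slots")[:2]: print(d["conf"],at(f,d["at"],.01))
E
```

```text
clock: 22.15
tool_pos: [0.4545, -0.0396, 0.1175]
ee_rot: [1.807, 1.968, -0.578]
force: [-0.3, 0.3, -0.5]
gripper_width: 0.442
gripper_force: 0.0
0.71 [ 0.4546801  -0.02151414  0.08      ]
0.63 [ 0.51728971 -0.01731171  0.01      ]
```

```bash
python3 -m crank '[[[0.05,0,0.07],0,0.45],[[0.05,0,0.07],0,0.45],[[0.05,0,0.06],0,0],[[0,0,0],0,0],[[0,0,0],0,0]]' 55; python3 -m crank '[[[0,0,0],0,0],[[0,0,0],0,0],[[0,0,0],0,0]]'
```

```text
clock: 22.85
tool_pos: [0.4533, -0.0369, 0.0685]
ee_rot: [1.807, 1.967, -0.577]
force: [0.4, -0.6, -0.4]
gripper_width: 0.204
gripper_force: 0.0
clock: 23.15
tool_pos: [0.4534, -0.037, 0.0689]
ee_rot: [1.807, 1.966, -0.576]
force: [-1.5, -0.0, 1.9]
gripper_width: 0.108
gripper_force: 54.9
```

```bash
cat > plan.py <<'E'
from rig import env
import numpy as np
from scipy.spatial.transform import Rotation as Ro
s=env.observe();z=-Ro.from_rotvec(s['ee_rot']).as_matrix()[:,2]
S0=Ro.from_euler('z',4.3,degrees=True)
P=dict(slotlo=(.112,0,.01),slots=(.061,0,.01),c1=(.115,.081,0),c2=(.115,-.081,0),plate=(.01,0,.01),mouth=(-.115,0,.01),m1=(-.115,.081,0),m2=(-.115,-.081,0),cen=(0,0,0))
for psi in(60,70,80,-60,-70,-80):
    S=Ro.from_rotvec(z*np.radians(psi))*S0
    print(psi,'up in sieve',np.round(S.inv().apply([0,0,1]),2))
    print({k:np.round(S.apply(np.array(p)-[0,0,.082]),3).tolist() for k,p in P.items()})
E
python3 -m crank '[[[-0.04,0,-0.06],0,0],[[-0.08,0,-0.12],0,0],[[-0.11,0,-0.166],0,0],[[-0.11,0,-0.166],0,0],[[-0.11,0,-0.166],0,0]]'; python3 -m crank '[[[-0.08,0,-0.12],0,0],[[0,0,0],0,0]]';python3 st.py; python3 plan.py
python3 - <<'E'
from look import *
f=env.grab_frame("scene");cv2.imwrite("pics/lift.png",f["img"])
E
```

```text
clock: 23.65
tool_pos: [0.4571, -0.0359, 0.2318]
ee_rot: [1.808, 1.969, -0.577]
force: [0.8, 0.6, -7.9]
gripper_width: 0.107
gripper_force: 54.8
clock: 23.85
tool_pos: [0.4594, -0.0361, 0.2624]
ee_rot: [1.807, 1.963, -0.57]
force: [1.1, -0.4, -9.1]
gripper_width: 0.109
gripper_force: 54.9
t 23.85 tcp [ 0.459 -0.036  0.262] grasp [ 0.459 -0.026  0.278] tilt 33.7 az -87.5 q [-0.03  0.25  1.55 -0.6   1.34  0.03] w 0.109
x [-0.08  0.83 -0.55] y [ 1.    0.08 -0.02] z [ 0.02 -0.55 -0.83] F [ 1.1 -0.4 -9.1]
60 up in sieve [-0.47  0.25  0.85]
{'slotlo': [0.016, 0.067, -0.114], 'slots': [-0.007, 0.028, -0.09], 'c1': [-0.049, 0.115, -0.104], 'c2': [0.074, 0.018, -0.144], 'plate': [-0.029, -0.01, -0.066], 'mouth': [-0.085, -0.106, -0.007], 'm1': [-0.151, -0.06, 0.005], 'm2': [-0.028, -0.157, -0.035], 'cen': [-0.039, -0.021, -0.069]}
70 up in sieve [-0.51  0.32  0.8 ]
{'slotlo': [-0.005, 0.067, -0.115], 'slots': [-0.019, 0.026, -0.089], 'c1': [-0.075, 0.106, -0.098], 'c2': [0.057, 0.027, -0.15], 'plate': [-0.034, -0.015, -0.063], 'mouth': [-0.069, -0.117, 0.001], 'm1': [-0.14, -0.081, 0.019], 'm
[... 655 characters left out ...]
': [-0.078, 0.003, -0.143], 'cen': [0.04, -0.017, -0.069]}
-70 up in sieve [0.53 0.29 0.8 ]
{'slotlo': [0.083, -0.104, 0.002], 'slots': [0.063, -0.066, -0.025], 'c1': [0.15, -0.06, 0.019], 'c2': [0.029, -0.158, -0.028], 'plate': [0.042, -0.028, -0.052], 'mouth': [-0.008, 0.066, -0.118], 'm1': [0.058, 0.112, -0.103], 'm2': [-0.063, 0.014, -0.15], 'cen': [0.044, -0.023, -0.065]}
-80 up in sieve [0.56 0.36 0.75]
{'slotlo': [0.067, -0.115, 0.009], 'slots': [0.055, -0.074, -0.02], 'c1': [0.137, -0.081, 0.032], 'c2': [0.009, -0.16, -0.026], 'plate': [0.043, -0.034, -0.048], 'mouth': [0.014, 0.066, -0.118], 'm1': [0.083, 0.102, -0.096], 'm2': [-0.045, 0.023, -0.155], 'cen': [0.046, -0.029, -0.061]}
```

View pics/lift.png

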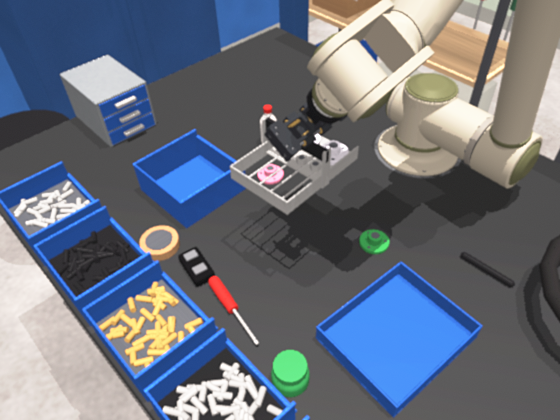

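```bash
python3 -m crank '[[[-0.06,0.023,0.041],0,0],[[-0.1,0.041,0.071],0,0],[[-0.132,0.052,0.092],0,0],[[-0.147,0.058,0.102],0,0],[[-0.147,0.058,0.102],0,0]]'>/dev/null; python3 -m crank '[[[-0.147,0.058,0.102],0,0],[[-0.147,0.058,0.102],0,0],[[-0.132,0.052,0.092],0,0],[[-0.118,0.046,0.082],0,0],[[-0.09,0.035,0.061],0,0]]'>/dev/null; python3 -m crank '[[[-0.06,0.023,0.041],0,0],[[-0.044,0.017,0.03],0,0],[[0,0,0],0,0]]'; python3 st.py
python3 - <<'E'
from look import *
f=env.grab_frame("top");cv2.imwrite("pics/bin.png",cv2.resize(f["img"][100:300,270:490],None,fx=2.6,fy=2.6))
E
```

```text
clock: 25.2
tool_pos: [0.5863, -0.3502, 0.2475]
ee_rot: [1.811, 1.97, -0.579]
force: [0.1, 0.9, -6.9]
gripper_width: 0.11
gripper_force: 54.8
t 25.2 tcp [ 0.586 -0.35   0.248] grasp [ 0.586 -0.34   0.263] tilt 33.5 az -88.5 q [-0.54  0.53  1.15 -0.53  1.18 -0.49] w 0.11
x [-0.08  0.83 -0.55] y [ 1.    0.07 -0.03] z [ 0.01 -0.55 -0.83] F [ 0.1  0.9 -6.9]
```

View pics/bin.png

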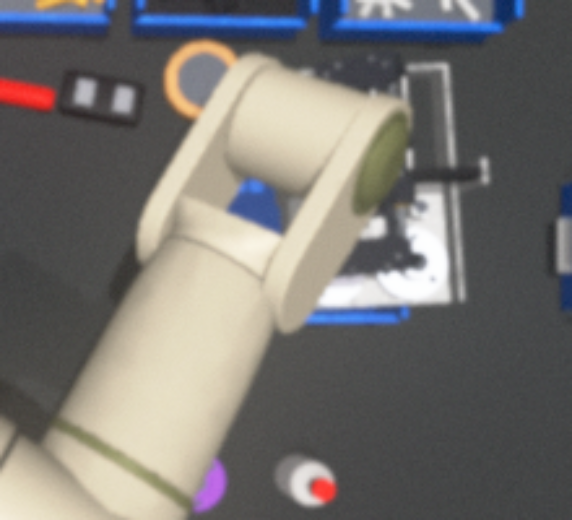

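```bash
python3 -m crank '[[[0,0,0],-0.06,0],[[0,0,0],-0.09,0],[[0,0,0],-0.095,0],[[0,0,0],-0.095,0],[[0,0,0],-0.095,0]]'>/dev/null; python3 -m crank '[[[0,0,0],-0.095,0],[[0,0,0],-0.095,0],[[0,0,0],-0.09,0],[[0,0,0],-0.08,0],[[0,0,0],-0.05,0]]'>/dev/null; python3 -m crank '[[[0,0,0],0,0],[[0,0,0],0,0],[[0,0,0],0,0],[[0,0,0],0,0]]'; python3 st.py
python3 - <<'E'
from look import *
f=env.grab_frame("scene");cv2.imwrite("pics/d1.png",cv2.resize(f["img"][70:270,90:350],None,fx=3,fy=3,interpolation=2))
for n in("nut0","hub0"):
  print(n,[(round(d["conf"],2),np.round(d["at"]).tolist()) for d in env.boxes_of("scene",n)[:5]])
E
```

```text
clock: 26.65
tool_pos: [0.5867, -0.3495, 0.2507]
ee_rot: [0.235, 2.936, -0.886]
force: [0.2, -0.1, -7.3]
gripper_width: 0.107
gripper_force: 54.7
t 26.65 tcp [ 0.587 -0.349  0.251] grasp [ 0.586 -0.339  0.266] tilt 33.7 az -88.1 q [-0.54  0.52  1.14 -0.53  1.18 -1.82] w 0.107
x [-0.99  0.13 -0.11] y [ 0.16  0.82 -0.54] z [ 0.02 -0.55 -0.83] F [ 0.2 -0.1 -7.3]
nut0 [(0.66, [485.0, 270.0]), (0.39, [211.0, 176.0])]
hub0 [(0.85, [180.0, 141.0]), (0.83, [300.0, 156.0]), (0.78, [372.0, 242.0]), (0.68, [154.0, 130.0]), (0.62, [266.0, 174.0])]
```

View pics/d1.png

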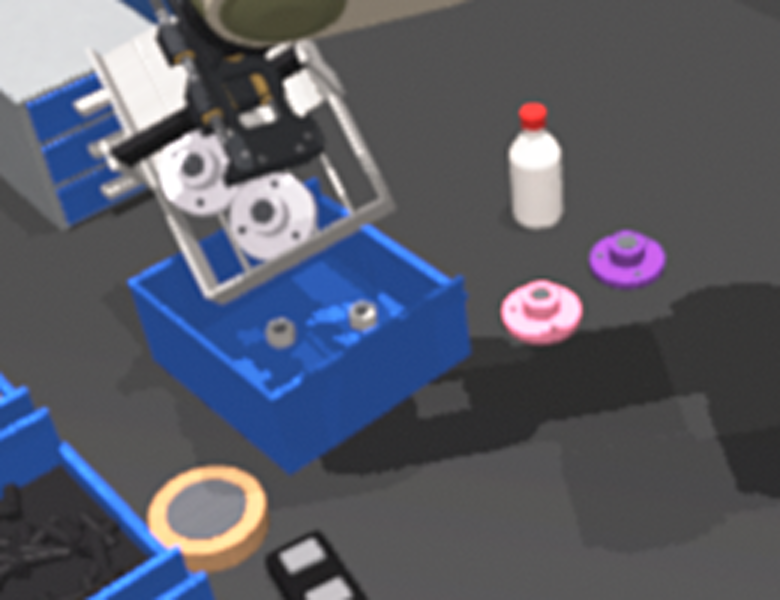

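```bash
python3 -m crank '[[[0,0,0],-0.09,0],[[0,0,0],-0.06,0],[[0,0,0],0.09,0],[[0,0,0],-0.09,0],[[0,0,0],0,0]]'>/dev/null;  python3 -m crank '[[[0,0.04,0],0,0],[[0,-0.04,0],0,0],[[0,0.04,0],0,0],[[0,-0.04,0],0,0],[[0,0,0],0,0]]'
python3 - <<'E'
from look import *
f=env.grab_frame("scene");g=env.grab_frame("top")
a=cv2.resize(f["img"][90:230,120:260],(560,560),interpolation=2) 
for c in("scene","top"): print([(round(d["conf"],2),np.round(d["at"]).tolist()) for d in env.boxes_of(c,"nut0")[:5]])
b=cv2.resize(g["img"][130:250,320:440],(240,240))
out=np.zeros((560,800,3),np.uint8);out[:,:560]=a;out[:240,560:]=b;cv2.imwrite("pics/d2.png",out)
E
```

```text
clock: 27.8
tool_pos: [0.5869, -0.3504, 0.2515]
ee_rot: [0.114, -3.002, 0.912]
force: [-0.6, -0.6, -5.2]
gripper_width: 0.112
gripper_force: 54.7
[(0.73, [140.0, 111.0]), (0.51, [185.0, 180.0])]
[]
```

View pics/d2.png

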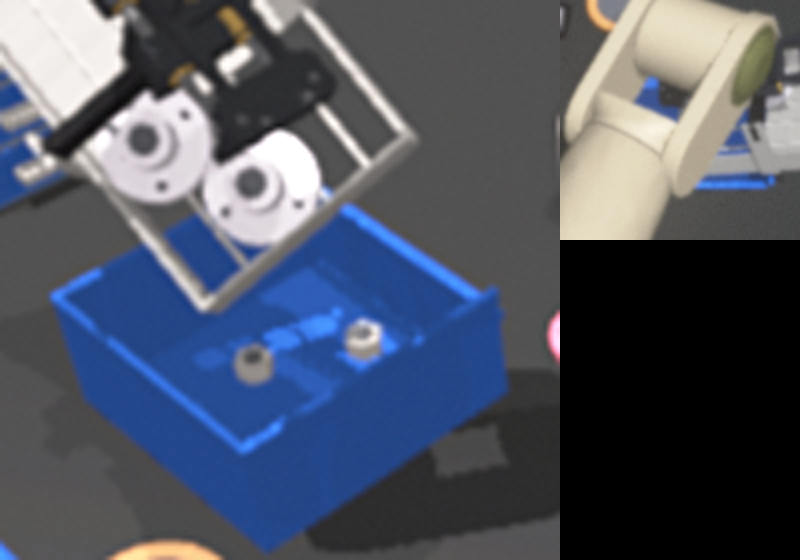

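```bash
python3 -m crank '[[[0,0,0],0.085,0],[[0,0,0],0.095,0],[[0,0,0],0.095,0],[[0,0,0],0.095,0],[[0,0,0],0.095,0]]'>/dev/null; python3 -m crank '[[[0,0,0],0.095,0],[[0,0,0],0.095,0],[[0,0,0],0.095,0],[[0,0,0],0.095,0],[[0,0,0],0.095,0]]'>/dev/null; python3 -m crank '[[[0,0,0],0.055,0]]' >/dev/null; python3 st.py;
python3 -m crank '[[[0.06,-0.023,-0.041],0,0],[[0.1,-0.041,-0.071],0,0],[[0.132,-0.052,-0.092],0,0],[[0.147,-0.058,-0.102],0,0],[[0.147,-0.058,-0.102],0,0]]'>/dev/null; python3 -m crank '[[[0.147,-0.058,-0.102],0,0],[[0.147,-0.058,-0.102],0,0],[[0.132,-0.052,-0.092],0,0],[[0.118,-0.046,-0.082],0,0],[[0.09,-0.035,-0.061],0,0]]'>/dev/null;python3 st.py
python3 - <<'E'
from look import *
f=env.grab_frame("scene");g=env.grab_frame("top")
for c,h in(("scene",f),("top",g)): print([(round(d["conf"],2),np.round(d["at"]).tolist(),at(h,d["at"],.01).round(3)) for d in env.boxes_of(c,"nut0")[:5]])
a=cv2.resize(f["img"][120:260,120:370],(500,280),interpolation=2)
b=cv2.resize(g["img"][140:240,330:440],(330,300),interpolation=2)
out=np.zeros((590,500,3),np.uint8);out[:280,:500]=a;out[285:585,:330]=b;cv2.imwrite("pics/d3.png",out)
E
```

```text
t 29.1 tcp [ 0.587 -0.35   0.251] grasp [ 0.586 -0.339  0.266] tilt 33.7 az -88.1 q [-0.54  0.52  1.14 -0.53  1.18 -0.49] w 0.109
x [-0.07  0.83 -0.55] y [ 1.    0.07 -0.03] z [ 0.02 -0.55 -0.83] F [ 0.3  0.8 -6.5]
t 30.1 tcp [ 0.468 -0.059  0.26 ] grasp [ 0.467 -0.049  0.275] tilt 33.7 az -87.9 q [-0.08  0.26  1.55 -0.61  1.31 -0.02] w 0.109
x [-0.08  0.83 -0.55] y [ 1.    0.08 -0.03] z [ 0.02 -0.55 -0.83] F [ 0.   0.3 -7.1]
[(0.53, [210.0, 177.0], array([ 0.505, -0.311,  0.01 ])), (0.5, [185.0, 180.0], array([ 0.562, -0.348,  0.01 ])), (0.3, [260.0, 175.0], array([ 0.404, -0.223,  0.01 ]))]
[(0.63, [393.0, 187.0], array([ 0.567, -0.349,  0.01 ])), (0.62, [369.0, 203.0], array([ 0.516, -0.278,  0.01 ])), (0.38, [384.0, 209.0], array([ 0.5  , -0.324,  0.01 ])), (0.24, [309.0, 137.0], array([ 0.712, -0.094,  0.01 ]))]
```

View pics/d3.png

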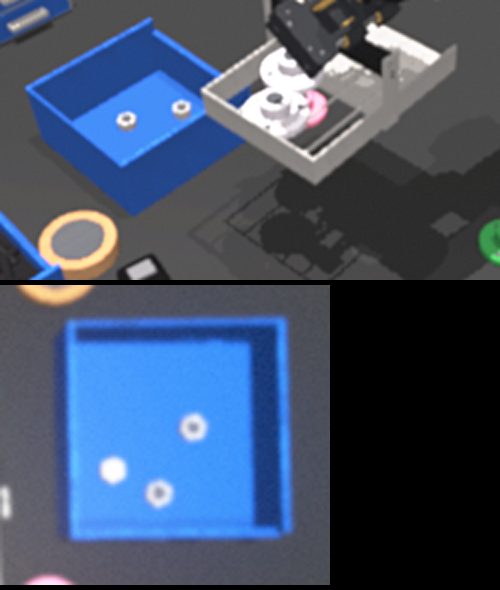

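```bash
python3 -m crank '[[[0.057,0.022,-0.025],0,0],[[0.1,0.038,-0.044],0,0],[[0.129,0.049,-0.057],0,0],[[0.143,0.054,-0.063],0,0],[[0.143,0.054,-0.063],0,0]]'>/dev/null; python3 -m crank '[[[0.143,0.054,-0.063],0,0],[[0.143,0.054,-0.063],0,0],[[0.129,0.049,-0.057],0,0],[[0.114,0.043,-0.05],0,0],[[0.086,0.032,-0.038],0,0]]'>/dev/null; python3 -m crank '[[[0.057,0.022,-0.025],0,0],[[0.043,0.016,-0.019],0,0],[[0,0,0],0,0]]'>/dev/null; python3 st.py
```

```text
t 31.6 tcp [0.544 0.223 0.208] grasp [0.543 0.234 0.223] tilt 33.7 az -88.1 q [ 0.41  0.61  1.11 -0.54  1.65  0.35] w 0.109
x [-0.08  0.83 -0.55] y [ 1.    0.08 -0.03] z [ 0.02 -0.55 -0.83] F [-0.3  0.3 -7.1]
```

```bash
python3 -m crank '[[[0,0,0],0.06,0],[[0,0,0],0.09,0],[[0,0,0],0.095,0],[[0,0,0],0.095,0],[[0,0,0],0.095,0]]'>/dev/null; python3 -m crank '[[[0,0,0],0.095,0],[[0,0,0],0.095,0],[[0,0,0],0.09,0],[[0,0,0],0.09,0],[[0,0,0],0.09,0]]'>/dev/null; python3 -m crank '[[[0,0,0],0,0],[[0,0,0],0,0],[[0,0,0],0,0],[[0,0,0],0,0],[[0,0,0],0,0]]'; python3 st.py
python3 - <<'E'
from look import *
f=env.grab_frame("scene");g=env.grab_frame("top")
for c,h in(("scene",f),("top",g)): print([(round(d["conf"],2),np.round(d["at"]).tolist(),at(h,d["at"],.02).round(3)) for d in env.boxes_of(c,"hub0")[:6]])
a=cv2.resize(f["img"][180:420,230:490],(520,480),interpolation=2)
b=cv2.resize(g["img"][130:260,110:250],(280,260),interpolation=2)
out=np.zeros((480,800,3),np.uint8);out[:,:520]=a;out[:260,520:]=b;cv2.imwrite("pics/d4.png",out)
E
```

```text
clock: 33.1
tool_pos: [0.5432, 0.2228, 0.2086]
ee_rot: [2.535, 0.319, -0.07]
force: [0.1, 0.9, -2.9]
gripper_width: 0.109
gripper_force: 54.9
t 33.1 tcp [0.543 0.223 0.209] grasp [0.543 0.233 0.224] tilt 33.7 az -88.0 q [ 0.41  0.61  1.11 -0.54  1.65  1.75] w 0.109
x [ 0.97  0.21 -0.12] y [ 0.24 -0.8   0.54] z [ 0.02 -0.55 -0.83] F [ 0.1  0.9 -2.9]
[(0.89, [395.0, 332.0], array([0.523, 0.328, 0.02 ])), (0.88, [268.0, 177.0], array([ 0.4  , -0.193,  0.02 ])), (0.77, [298.0, 158.0], array([ 0.289, -0.192,  0.02 ])), (0.66, [405.0, 359.0], array([0.555, 0.378, 0.02 ]))]
[(0.96, [227.0, 253.0], array([0.355, 0.143, 0.02 ])), (0.91, [342.0, 284.0], array([ 0.273, -0.199,  0.02 ])), (0.83, [345.0, 249.0], array([ 0.376, -0.206,  0.02 ])), (0.76, [171.0, 200.0], array([0.508, 0.318, 0.02 ]))]
```

View pics/d4.png

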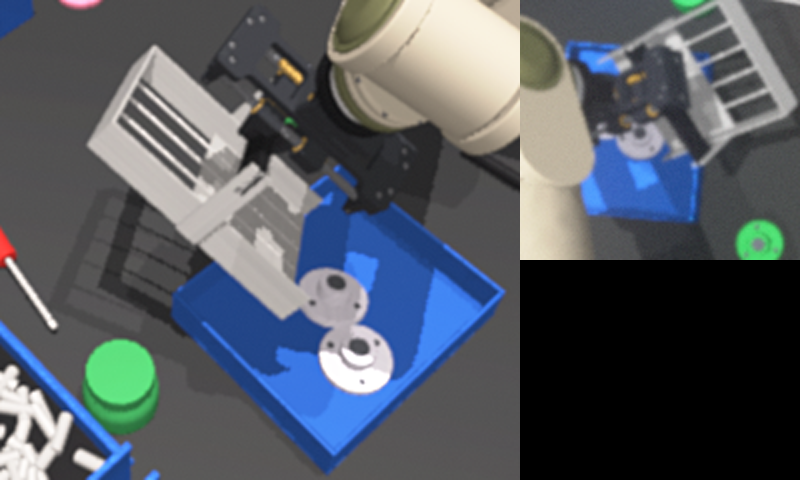

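```bash
python3 -m crank '[[[-0.02,0.08,-0.12],0,0],[[-0.03,0.12,-0.18],0,0],[[0,0,0],-0.08,0],[[0,0,0],-0.095,0],[[0,0,0],-0.095,0]]'>/dev/null; python3 -m crank '[[[0,0,0],-0.095,0],[[0,0,0],-0.095,0],[[0,0,0],-0.095,0],[[0,0,0],-0.095,0],[[0,0,0],-0.095,0]]'>/dev/null; python3 -m crank '[[[0,0,0],-0.095,0],[[0,0,0],-0.055,0]]'>/dev/null; python3 st.py
python3 - <<'E'
from look import *
from scipy.spatial.transform import Rotation as Ro
s=env.observe();R=Ro.from_rotvec(s['ee_rot']).as_matrix()
print("tool frac",np.round(R.T@(np.array([.453,-.037,.13])-s['tool_pos'])/.2,3))
f=env.grab_frame("scene")
print([(round(d["conf"],2),at(f,d["at"],.02).round(3)) for d in env.boxes_of("scene","hub0")[:6]])
E
```

```text
t 34.5 tcp [0.542 0.222 0.281] grasp [0.542 0.232 0.297] tilt 33.7 az -88.1 q [ 0.41  0.56  1.   -0.56  1.79  0.25] w 0.105
x [-0.08  0.83 -0.55] y [ 1.    0.08 -0.03] z [ 0.02 -0.55 -0.83] F [ 0.1 -0.9 -3.8]
tool frac [-0.616 -0.524  1.338]
[(0.91, array([ 0.394, -0.192,  0.02 ])), (0.77, array([ 0.279, -0.195,  0.02 ])), (0.71, array([0.523, 0.324, 0.02 ])), (0.6, array([0.556, 0.375, 0.02 ])), (0.18, array([0.717, 0.02 , 0.02 ]))]
```

```bash
python3 -m crank '[[[-0.077,-0.066,0.167],0,0],[[-0.077,-0.066,0.167],0,0],[[-0.077,-0.066,0.167],0,0],[[-0.077,-0.066,0.167],0,0],[[-0.077,-0.066,0.167],0,0]]'>/dev/null; python3 -m crank '[[[-0.077,-0.066,0.167],0,0],[[-0.077,-0.066,0.167],0,0],[[-0.077,-0.065,0.167],0,0],[[0,0,0],0,0]]'>/dev/null; python3 st.py
```

```text
t 35.5 tcp [ 0.449 -0.039  0.128] grasp [ 0.449 -0.029  0.144] tilt 33.7 az -88.7 q [-0.04  0.41  1.77 -0.7   1.04  0.27] w 0.109
x [-0.08  0.83 -0.55] y [ 1.    0.07 -0.03] z [ 0.01 -0.55 -0.83] F [-0.8  0.6 -3. ]
```

```bash
python3 -m crank '[[[0.05,0.003,0.075],0,0],[[0.05,0.003,0.075],0,0],[[0.05,0.003,0.075],0,0],[[0,0,0],0,0]]'; python3 -m crank '[[[0.005,0,0.008],0,0],[[0.005,0,0.008],0,0],[[0,0,0],0,0]]'
```

```text
clock: 35.9
tool_pos: [0.4518, -0.0361, 0.0748]
ee_rot: [1.809, 1.967, -0.578]
force: [0.2, 0.4, -3.2]
gripper_width: 0.106
gripper_force: 54.9
clock: 36.2
tool_pos: [0.4521, -0.0365, 0.0727]
ee_rot: [1.807, 1.966, -0.576]
force: [-0.1, 0.6, -3.2]
gripper_width: 0.108
gripper_force: 54.9
```

```bash
python3 -m crank '[[[0.005,0,0.007],0,0],[[0,0,0],0,0]]'; python3 -m crank '[[[0.004,0,0.006],0,0],[[0,0,0],0,0]]'
```

```text
clock: 36.4
tool_pos: [0.4519, -0.0365, 0.0706]
ee_rot: [1.807, 1.966, -0.576]
force: [-1.3, -0.2, -2.8]
gripper_width: 0.108
gripper_force: 54.9
clock: 36.6
tool_pos: [0.4516, -0.0366, 0.0692]
ee_rot: [1.807, 1.966, -0.577]
force: [-3.1, 0.3, 3.6]
gripper_width: 0.105
gripper_force: 55.2
```

```bash
python3 -m crank '[[[0,0,0],0,1],[[0,0,0],0,1],[[0,0,0],0,1],[[0,0,0],0,1],[[0,0,0],0,1]]'; python3 -m crank '[[[0,0,0],0,1],[[0,0,-0.05],0,1],[[0,0,-0.15],0,1],[[0,0,-0.2],0,1],[[0,0,-0.2],0,1]]'; python3 -m crank '[[[0,0,-0.2],0,1],[[0,0,-0.1],0,1],[[0,0,0],0,1]]'
python3 - <<'E'
from look import *
f=env.grab_frame("scene");cv2.imwrite("pics/end.png",f["img"])
E
```

```text
clock: 37.1
tool_pos: [0.4518, -0.0365, 0.0689]
ee_rot: [1.807, 1.967, -0.577]
force: [0.3, 0.2, 0.2]
gripper_width: 0.541
gripper_force: 0.0
clock: 37.6
tool_pos: [0.449, 0.0312, 0.1704]
ee_rot: [1.808, 1.968, -0.577]
force: [0.1, 0.7, 0.2]
gripper_width: 0.988
gripper_force: 0.0
clock: 37.9
tool_pos: [0.4489, 0.0648, 0.221]
ee_rot: [1.805, 1.966, -0.57]
force: [0.0, -0.1, 0.7]
gripper_width: 1.002
gripper_force: 0.0
```

View pics/end.png

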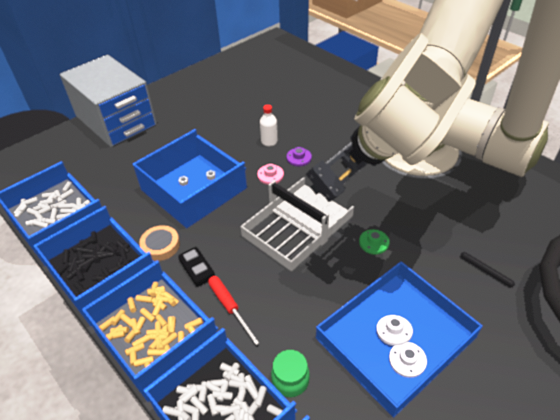

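The picture shows the sieve level and empty at (297,220), both hubs in the tray at (395,328) and (407,358), two nuts visible in the bin (the third was confirmed from above), and the bystanders in place.

```bash
python3 -c "
from rig import env;print(env.hand_in())"
```

```text
the job is handed in; nothing more can be done
None
```

The job is handed in at about 38 s on the robot's clock (limit 66 s), no verdict came back, and the pictures show all three nuts in the deep bin, both hubs in the shallow tray, the empty sieve level on the mat and released, and the other things in place.

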